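# Nip a block in the swing-arm jig

## Robot

A 6-joint arm with a two-finger parallel gripper is mounted at the origin on the work surface; the furniture and walls round the work are solid. World frame = base frame: x ahead of the robot, y to its left, z up, the work surface at z = 0. Lengths are in m, angles in rad, forces in N, time in s.
With the tool pointing down it reaches from about 0.275 to 0.975 m from the base axis. Payload 8.4 kg.
Tool frame: the origin (TCP) lies midway between the tips of the shut fingers; the grasp point (between the pads) lies behind it (pinch_z is the z of the grasp point in the tool frame, in m); z points along the fingers, y is the direction in which the jaws open and shut (so a half turn about z gives the same grasp; the last joint's range is limited). The gripper opens to 92 mm and grips with 3 to 60 N. Pads are 20 mm wide; open, the fingers measure 128 mm over their backs; the gripper's body (75 mm by 189 mm) begins 69 mm behind the grasp point.
Start: joints at [1.259, 0.353, 1.633, -0, 1.155, -0.002], TCP at [0.191, 0.595, 0.215] pointing down, gripper open.
Joint ranges: [-2.63, 2.63], [-0.92, 2.1], [0.06, 2.66], [-1.3, 4.44], [0, 2.69], [-3.02, 3.02]. Speed limits (rad/s): [2.22, 2.22, 2.79, 3.14, 3.14, 3.14].

## Interface

Orientations are given as a unit quaternion [x, y, z, w].
In Python, from cell import * gives the robot as it stands. The module is installed in compiled form; this text tells all that it offers.
- The arm moves only by the tool jog_arm, never from a script. Its argument "plan" is a list of rows, each a list of 5 numbers: the shift along the tool's x, y, z normalised to -1 to 1, where 1 is 30 mm, then the turn about the tool's z normalised to -1 to 1, where 1 is 5 degrees, then the opening in per cent of the stroke, from 0 (shut) to 100 (fully open). In form: [[x, y, z, yaw, gripper], ...]. A call has 1 to 20 rows; each row shifts and turns the pose as measured when the row begins, along the tool's axes as they then stand; what a row does not reach is not made up. A row lasts 1/12 s, in which the tool goes at most 41.7 mm and 7.16 degrees, less where a joint would pass 70% of its speed; a pose out of reach is approached as far as the arm can. A call with a number of a shift or a turn outside -1 to 1 is refused whole. A call with a gripper value outside its range is refused whole. The fingers move at their own pace and stop on an object; the grip force is fixed at half the most. Time passes only in rows, so rows that do not move let the fingers close. It gives the time, the measured TCP pose, the force and the opening at its end, in the units of the state.
- observe(): the state, without advancing time (a new reading comes with each control period).
- get_image(name): name is "scene" or "top" or "wrist"; returns (picture, depth): 384x512x3 uint8, blue, green, red; 384x512 float32, m along the optical axis (not along the pixel's ray), 0 where there is no reading.
- camera_params(name): a dict with "vfov" (degrees; the focal length in pixels is half the picture's height over the tangent of half this angle, whatever the lens; pixels are square), "cx", "cy" (the principal point, pixels), "cam_to_world" (4x4, takes a point from camera to world coordinates). Camera axes: x right, y down, z forward; pixel columns grow to the right and rows downward; lengths in m; the calibration is good to about 2 mm. A picture is of the moment at which its call begins: read the wrist's pose just before it. camera_params takes no time and is no camera call; for the wrist camera it gives the pose at the moment of the call.
- job_done(): hands the job in, once; it reports no verdict.
The state is a dict: "time_s": time; "joint_pos": joint angles; "joint_vel": joint speeds; "tau": joint torques, N m; "tool_pos": TCP position; "tcp_rot": TCP orientation; "force": force on the tool from outside, world axes, zero at the start; "ft_torque": the same for the moment, N m; "opening": finger opening in m.
Only numpy, scipy, OpenCV 4.12 (cv2) and the standard library are available. Lean on these libraries where they do the work, as an engineer would, in place of code of your own. Each camera call takes 0.05 s, during which the arm holds its last target. There are 200 camera calls.

## Task

Stand the small loose wooden block in the bay of the clamping jig, with its 60 mm length running from the pivoted arm's nose to the sprung pad and its middle opposite the nose, and let go of it. Then push the red free end of the arm round on its pivot until the nose presses the block squarely against the pad with about 10 newtons, and leave it clamped like that with your hand away. Work by feel: never squeeze the block with more than 20 newtons, and leave the tape, the jar and the tin where they are.

Things in the scene. Friction and masses are not known exactly. Their poses are not given: they have to be found in the camera images.
- jig: Fixed plywood board, 230 x 210 x 15 mm, base of the clamping jig. Origin: at bench height on the axis of the arm's pivot bolt; the board spans x -40 to 190, y -65 to 145 mm from there. x is the arm's direction at angle 0, +y points from arm to pad, z up. The arm turns from -0.85 to +0.25 rad against it, counter-clockwise from above (towards +y) to clamp.
- bay (a point): Where the block goes: point on the board's top (15 mm over the bench) at jig x 120, y 42 mm, between two thin blue lines. Behind it, centred at x 120, stands the sprung pad: black rubber, 52 wide, 36 high, facing -y, sprung 3 N per mm, no preload, 10 mm travel. Its housing (60 mm high) is bolted on anew for each job: the pad's face rests at y 80 to 96 mm, unmeasured, to be felt.
- press_arm: Wooden arm, a bar 26 mm wide, 245 mm long from the pivot, 19 to 49 mm above the bench, free end red. Origin: on the pivot axis at bench height; x along the bar to the free end, z up. Starts open (negative angle). The pivot has 2.3 N m of dry friction at any angle: it holds the arm, and the squeeze, where left. Bolt head to 58 mm above the bench.
- nose (a point): Tip of the arm's round dark nose (radius 12 mm), at arm x 120, y 25 mm, 34 mm above the bench: it presses on the block. With the block against the resting pad it touches at an arm angle between about -0.05 and +0.1 rad, depending on the pad.
- push_point (a point): Point on the bar's back (-y) face at its red end, 225 mm from the pivot, 34 mm above the bench; push here towards the arm's +y. Swinging the arm free takes about 10 N here; each newton of squeeze on the block adds about 0.53 N. Sliding the block adds under 1 N.
- block: Small light wooden block, 45 (its x) x 60 (its y) x 40 mm (z), loose on the bench to the right of the jig. Origin: centre of its underside.
- tape: Bystander: loose roll of dark tape, 64 mm across, 19 mm high. Origin: centre of its underside.
- jar: Bystander: loose clear jar, whitish inside, with a pale lid, 60 mm across, 78 mm high. Origin: centre of its underside.
- tin: Bystander: loose round ochre tin, 67 mm across, 30 mm high. Origin: centre of its underside.
There are look-alikes about, which are no part of the job. What is shaped like the block but purple is not meant.

How it is judged:
By the outcome, as a careful person would: the job done as asked, in the order asked, and still so for the second after the job is handed in, with the robot touching nothing.
It also fails if it takes over 72 s, if anything falls off the work surface, if the arm or the gripper's body presses on something with over 40 N, if the wrist force passes 120 N, or if a joint passes its speed limit or range.

## Working session

There is one attempt and no reset: what is moved stays moved. The work goes in short steps, Python scripts to look and compute and a tool call to move; the robot and the scene stay as the last step left them, time stands still between calls to the robot, and variables do not carry over. Pictures are saved under pics/ and viewed, on a budget of 10 in all, crops included, one or two more only if the job needs it, and the job is handed in when it is done.

Besides the shell and the picture viewer there is one more tool, called after "Request:" as a command line: name --pt "numbers of a row" for each row, then --argument value for the rest. jog_arm: Moves the arm, as the interface text tells. Its arguments: {"type":"object","properties":{"plan":{"type":"array"}},"required":["plan"]}

```bash
mkdir -p pics; cat > h.py <<'E'
from cell import *
import numpy as np, cv2
def K(n):
    p=camera_params(n); f=192/np.tan(np.radians(p['vfov'])/2); return f,p['cx'],p['cy'],np.array(p['cam_to_world'])
def ray(n,u,v,z,k=None):
    f,cx,cy,T=k or K(n); d=T[:3,:3]@np.array([(u-cx)/f,(v-cy)/f,1]); o=T[:3,3]; return o+d*(z-o[2])/d[2]
def dep(n,D):
    f,cx,cy,T=K(n); v,u=np.mgrid[:384,:512]; P=np.stack([(u-cx)/f*D,(v-cy)/f*D,D],-1); return P@T[:3,:3].T+T[:3,3]
E
python3 - <<'E'
from h import *
s=observe(); print(s)
for n in("scene","top"):
    I,D=get_image(n); np.savez(f'{n}.npz',I=I,D=D); cv2.imwrite(f'pics/{n}.png',I); print(n,K(n),(D>0).mean())
E
```

```text
{'time_s': 0.0, 'joint_pos': array([ 1.25862283e+00,  3.53615694e-01,  1.63410274e+00,  1.92845019e-05,
        1.15519676e+00, -2.35132401e-03]), 'joint_vel': array([ 0.00100685,  0.00030088, -0.00081582,  0.0006596 , -0.00078824,
        0.00044445]), 'tau': array([-1.03062703e-03, -5.93838644e+01, -3.34220552e+01,  6.97741681e-02,
        2.34558183e-02, -1.10309345e-04]), 'tool_pos': array([0.19037448, 0.59480024, 0.21389739]), 'tcp_rot': array([ 1.54296068e-01,  9.88024436e-01, -6.51730550e-04, -1.12275150e-04]), 'force': array([-0.32793273,  0.33673278,  0.20756439]), 'ft_torque': array([-0.03933397, -0.07542233, -0.00697441]), 'opening': 0.09134702330300061}
scene (np.float64(462.5119360092452), 256.65744463997527, 184.2667263142588, array([[ 0.68596902, -0.34448678,  0.6409176 , -0.17934051],
       [-0.72741368, -0.30315197,  0.61560395, -0.70435028],
       [-0.01777199, -0.88849746, -0.45853726,  0.57210542],
       [ 0.        ,  0.        ,  0.        ,  1.        ]])) 0.8776194254557291
top (np.float64(401.50367198196915), 255.89022498544387, 195.1918439765407, array([[-0.01182657, -0.97494828,  0.22211706,  0.26433955],
       [-0.99991818,  0.01044796, -0.00738068, -0.02585249],
       [ 0.00487511, -0.22218617, -0.97499207,  1.20799644],
       [ 0.        ,  0.        ,  0.        ,  1.        ]])) 0.9960072835286459
```

View pics/scene.png

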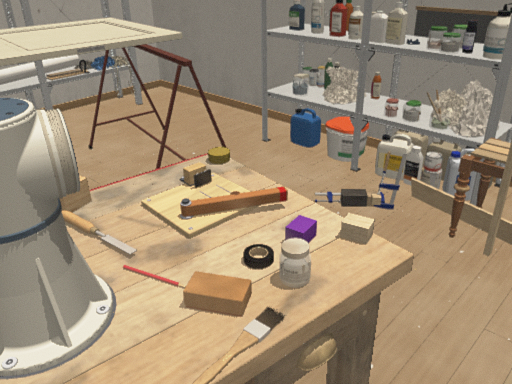

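View pics/top.png

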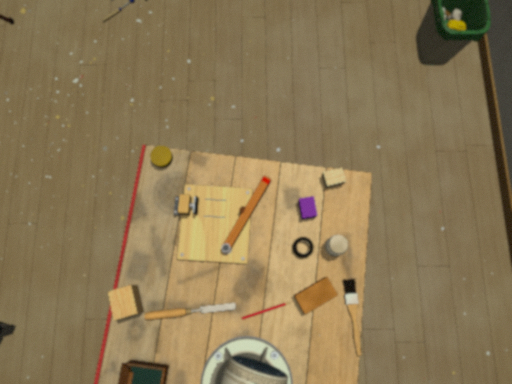

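The scene view shows the jig (195,200), the arm with its red end at (283,193), the pad housing at (197,175), tape (259,256), jar (295,262) and tin (219,156).

Candidates for the block:
- Pale wooden block: scene (357,228), top (333,178). It is right of the jig and small, so this is my choice.
- Purple block: scene (301,230), top (307,208). Excluded by the text.
- Brown brick: scene (218,293), top (315,296). Too big.
- Wood cube: scene (75,190), top (125,302). On the left side.

Next I measure these.

```bash
python3 - <<'E'
from h import *
z=np.load('top.npz');I,D=z['I'],z['D'];P=dep('top',D)
zs=np.load('scene.npz');Ps=dep('scene',zs['D'])
for n,(u,v) in dict(block=(333,178),purple=(307,208),brick=(315,296),cube=(125,302),tape=(295,250),jar=(337,245),tin=(161,157),bolt=(227,248),red=(266,181),housing=(184,204),pad=(195,206),table=(270,310),board=(205,230)).items(): print(n,P[v,u].round(3))
for n,(u,v) in dict(block=(355,220),red=(283,190),bolt=(185,203),board=(215,215),jar=(295,245)).items(): print('s',n,Ps[v,u].round(3))
# block: top-face by height
m=(P[...,2]>.03)&(P[...,2]<.05)
Z=P[...,2]
mm=np.zeros(Z.shape,np.uint8);mm[160:195,315:355]=((Z>.03)&(Z<.055))[160:195,315:355]
c=max(cv2.findContours(mm,0,1)[0],key=cv2.contourArea);r=cv2.minAreaRect(c);print(r)
q=cv2.boxPoints(r);print(np.array([ray('top',*a,.04) for a in q]).round(3))
J=cv2.resize(I[150:275,150:370],None,fx=3.6,fy=3.6,interpolation=2);cv2.imwrite('pics/c1.png',J)
E
```

```text
block [ 0.582 -0.268  0.038]
purple [ 0.49  -0.186  0.039]
brick [ 0.237 -0.199  0.034]
cube [0.227 0.329 0.065]
tape [ 0.369 -0.148  0.016]
jar [ 0.376 -0.261  0.076]
tin [0.657 0.256 0.027]
bolt [0.373 0.049 0.061]
red [ 0.572 -0.065  0.047]
housing [0.502 0.175 0.061]
pad [0.497 0.144 0.053]
table [ 0.198 -0.072  0.003]
board [0.431 0.118 0.017]
s block [ 0.583 -0.266  0.04 ]
s red [ 0.574 -0.069  0.048]
s bolt [0.371 0.052 0.053]
s board [0.42  0.008 0.016]
s jar [ 0.381 -0.262  0.077]
((333.5882568359375, 176.85293579101562), (15.037208557128906, 20.61552619934082), 75.96376037597656)
[[ 0.6   -0.235  0.04 ]
 [ 0.615 -0.296  0.04 ]
 [ 0.569 -0.305  0.04 ]
 [ 0.554 -0.244  0.04 ]]
```

View pics/c1.png

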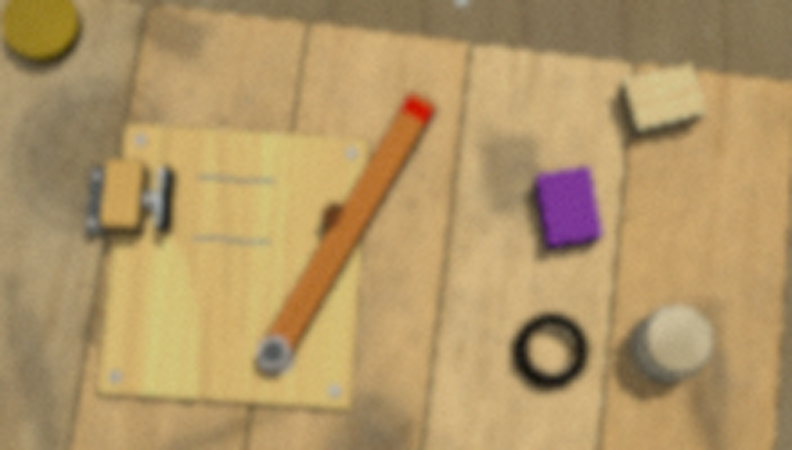

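The close crop confirms the choice: the pale block at (662,98) is separate from the purple one at (567,207), and its footprint measures 63x47 mm. The nose is at (332,215) and the bay lines at (235,178) and (232,240). Next, the jig frame.

```bash
cat >> h.py <<'E'
def fit(A,B): # B=R A+t 2d
    a,b=A-A.mean(0),B-B.mean(0); th=np.arctan2((a[:,0]*b[:,1]-a[:,1]*b[:,0]).sum(),(a*b).sum()); R=np.array([[np.cos(th),-np.sin(th)],[np.sin(th),np.cos(th)]]); return th,R,B.mean(0)-R@A.mean(0)
E
python3 - <<'E'
from h import *
c=lambda u,v:(150+u/3.6,150+v/3.6)
W=np.array([ray('top',*c(*p),.015)[:2] for p in[(127,127),(368,145),(348,408),(98,393)]])
J=np.array([[190,145],[190,-65],[-40,-65],[-40,145]])/1000
th,R,t=fit(J,W);print(th,t,((W-(J@R.T+t))*1000).round(1))
b=ray('top',*c(273,352),.058)[:2];r=ray('top',*c(418,107),.049)[:2];print('bolt',b,'red',r,np.arctan2(*(r-b)[::-1])-th)
print('bay',R@[.12,.042]+t,'push0',R@[.225,0]+t)
for p in[(200,178),(272,181),(195,238),(270,242)]:print('line',(R.T@(ray('top',*c(*p),.015)[:2]-t)*1000).round(1))
for p in[(172,170),(165,233)]:print('pad',(R.T@(ray('top',*c(*p),.05)[:2]-t)*1000).round(1))
E
```

```text
-0.0800658249555399 [0.37165142 0.05367975] [[-3.1 -2.1]
 [-4.2  2.5]
 [ 4.8  2.5]
 [ 2.5 -2.9]]
bolt [0.37346048 0.05296472] red [ 0.5754419 -0.065718 ] -0.4511803830283675
bay [0.49462617 0.08594756] push0 [0.59593062 0.03568418]
line [147.2  76.5]
line [148.8  15.7]
line [95.8 75.8]
line [96.8 13. ]
pad [145.   95.3]
pad [92.5 95.7]
```

Request:
jog_arm --pt "-0.9 -1 0 0 100" --pt "-0.9 -1 0 0 100" --pt "-0.9 -1 0 0 100" --pt "-0.9 -1 0 0 100" --pt "-0.9 -1 0 0 100" --pt "-0.9 -1 0 0 100" --pt "-0.9 -1 0 0 100" --pt "-0.9 -1 0 0 100" --pt "-0.9 -1 0 0 100" --pt "-0.9 -1 0 0 100" --pt "-0.9 -1 0 0 100" --pt "-0.9 -1 0 0 100" --pt "-0.9 -1 0 0 100" --pt "-0.9 -1 0 0 100" --pt "-0.9 -1 0 0 100" --pt "-0.9 -1 0 0 100" --pt "-0.9 -1 0 0 100" --pt "-0.9 -1 0 0 100"

```text
time_s: 1.6
tool_pos: [0.4916, -0.0853, 0.2105]
tcp_rot: [0.149, 0.989, -0.001, -0.0]
force: [0.6, 0.1, 1.0]
opening: 0.0918
```

```bash
python3 - <<'E'
from h import *
k=K('wrist');I,D=get_image('wrist');np.savez('w1.npz',I=I,D=D,k=np.array(k,dtype=object));cv2.imwrite('pics/w1.png',I);print(k)
E
```

```text
(np.float64(338.68535420080786), 258.71264743929123, 188.60859791067435, array([[ 0.29442863,  0.9148626 ,  0.27629369,  0.41195363],
       [ 0.95567225, -0.28139384, -0.08664899, -0.06069277],
       [-0.00152458,  0.28955816, -0.95715921,  0.37999163],
       [ 0.        ,  0.        ,  0.        ,  1.        ]]))
```

Request:
jog_arm --pt "-0.95 -1 0 0 100" --pt "-0.95 -1 0 0 100" --pt "-0.95 -1 0 0 100" --pt "-0.95 -1 0 0 100" --pt "-0.8 -0.8 0 0 100" --pt "0 0 0 0.98 100" --pt "0 0 0 0.98 100" --pt "0 0 0 0.98 100" --pt "0 0 0 0.98 100" --pt "0 0 0 0.98 100" --pt "0 0 0 0.98 100" --pt "0 0 0 0.98 100" --pt "0 0 0 0.98 100" --pt "0 0 0 0.98 100" --pt "0 0 0 0.98 100" --pt "0 0 0 0.98 100" --pt "0 0 0 0.98 100" --pt "0 0 0 0 100"

```text
time_s: 3.15
tool_pos: [0.5784, -0.2742, 0.2017]
tcp_rot: [0.639, 0.769, -0.003, -0.005]
force: [-0.2, 0.1, -0.4]
opening: 0.0919
```

```bash
python3 - <<'E'
from h import *
s=observe();print(s['tool_pos'],s['tcp_rot'],s['joint_pos'])
k=K('wrist');I,D=get_image('wrist');np.savez('w2.npz',I=I,D=D,k=np.array(k,dtype=object));print(k)
J=np.hstack([cv2.imread('pics/w1.png'),I]);cv2.imwrite('pics/w12.png',cv2.resize(J,(800,300)))
E
```

```text
[ 0.57840293 -0.27419835  0.20167825] [ 0.63888485  0.76928196 -0.00328058 -0.00454472] [-0.44272068  0.39371505  1.60319665 -0.00448692  1.15511632 -0.62556197]
(np.float64(338.68535420080786), 258.71264743929123, 188.60859791067435, array([[ 0.98291744,  0.179198  ,  0.04196875,  0.5642851 ],
       [ 0.18367614, -0.94062371, -0.28546472, -0.19304831],
       [-0.01167791,  0.28829691, -0.95746985,  0.37133352],
       [ 0.        ,  0.        ,  0.        ,  1.        ]]))
```

View pics/w12.png

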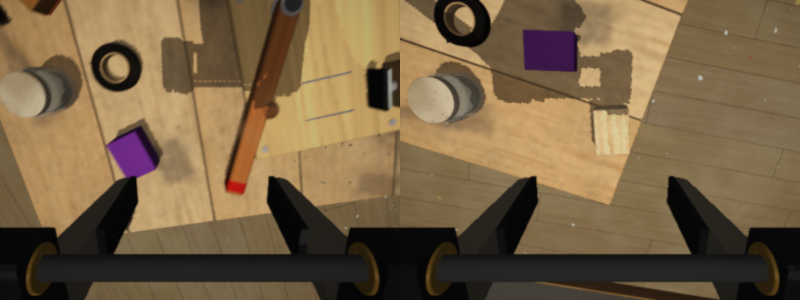

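The right half shows the block at wrist pixel (270,169), slightly off jaw centre. The left half shows the bay lines at about (420,97) and (423,148), and the pad at (488,114).

```bash
python3 - <<'E'
from h import *
z=np.load('w2.npz',allow_pickle=True);I,D=z['I'],z['D'];k=tuple(z['k'])
def depk(k,D):
    f,cx,cy,T=k; v,u=np.mgrid[:384,:512]; return np.stack([(u-cx)/f*D,(v-cy)/f*D,D],-1)@T[:3,:3].T+T[:3,3]
P=depk(k,D);m=((P[...,2]>.03)&(P[...,2]<.05));m[:,:235]=0;m[:,305:]=0;m[:130]=0;m[205:]=0
print('blk z',np.median(P[m][:,2]))
c=max(cv2.findContours(m.astype(np.uint8),0,1)[0],key=cv2.contourArea);r=cv2.minAreaRect(c);print(r)
q=np.array([ray('',*a,.04,k)[:2] for a in cv2.boxPoints(r)]);print(q.round(4),'ctr',q.mean(0));e=np.diff(q,axis=0);print(np.linalg.norm(e,axis=1),np.degrees(np.arctan2(e[:,1],e[:,0])))
# jig from w1
z=np.load('w1.npz',allow_pickle=True);I,D=z['I'],z['D'];k=tuple(z['k'])
b,g,rr=[I[...,i].astype(int) for i in range(3)]
n=(b-rr>-5);n[:,:382]=0;n[:,456:]=0;n[:85]=0;n[165:]=0
N,L,S,C=cv2.connectedComponentsWithStats(n.astype(np.uint8))
for i in range(1,N):
    if S[i,4]>15:
        v,u=np.nonzero(L==i);w=np.array([ray('',x,y,.015,k)[:2] for x,y in zip(u,v)]);vx,vy,*_=cv2.fitLine(w.astype(np.float32),2,0,.01,.01).ravel();print('line',S[i],w.mean(0),np.degrees(np.arctan2(vx*np.sign(vy),-vy*np.sign(vy))) ,np.ptp(w,axis=0), vx,vy)
cv2.imwrite('pics/w1c.png',cv2.resize(I[:225,280:512],None,fx=2.6,fy=2.6,interpolation=2))
E
```

```text
blk z 0.03925428770690703
((270.5814208984375, 167.79176330566406), (59.21158981323242, 45.407657623291016), 87.39744567871094)
[[ 0.5578 -0.2444]
 [ 0.601  -0.2342]
 [ 0.6166 -0.2931]
 [ 0.5712 -0.304 ]] ctr [ 0.5866443  -0.26894861]
[0.0443622  0.06085354 0.04670686] [  13.28528827  -75.19965773 -166.45366033]
```

View pics/w1c.png

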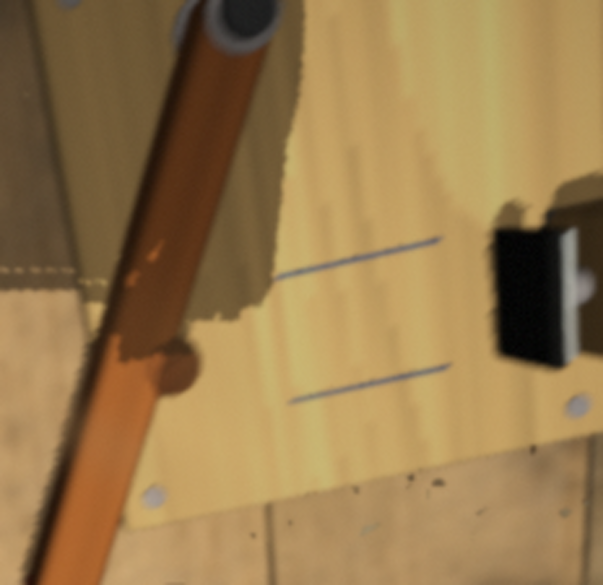

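```bash
python3 - <<'E'
from h import *
z=np.load('w1.npz',allow_pickle=True);k=tuple(z['k'])
g=lambda u,v,h:ray('',280+u/2.6,v/2.6,h,k)[:2]
L=[g(275,277,.015),g(440,239,.015),g(290,401,.015),g(451,366,.015)]
A=[np.degrees(np.arctan2(*(L[i+1]-L[i])[::-1]))-90 for i in(0,2)];print(np.array(L).round(4),A)
th=np.radians(np.mean(A));R=np.array([[np.cos(th),-np.sin(th)],[np.sin(th),np.cos(th)]])
c=np.mean(L,0);print('mid',c); p=g(243,14,.058);print('bolt',p)
for l in L:print('jig',(R.T@(l-p)*1000).round(1))
for u,v,h in[(155,497,.015),(578,405,.015),(497,355,.02),(495,232,.02),(563,367,.052),(563,232,.052),(130,530,.015)]:print((R.T@(g(u,v,h)-p)*1000).round(1))
print('bay',p+R@[.12,.042],'bay by lines: ',c+R@[0,-.002])
s=observe();print(s['tool_pos'])
E
```

```text
[[0.4706 0.0601]
 [0.4753 0.1256]
 [0.5225 0.0564]
 [0.5275 0.123 ]] [np.float64(-4.171315310489717), np.float64(-4.364175628129956)]
mid [0.49898229 0.09126419]
bolt [0.3776025  0.05181833]
jig [92.1 15.1]
jig [92.  80.9]
jig [144.1  15.4]
jig [144.2  82.1]
[173.3 -46.4]
[172.7 133.1]
[142.5  98. ]
[93.4 99.4]
[143.6 103.3]
[ 94.3 104.5]
[185.9 -59.5]
bay [0.50039529 0.08477179] bay by lines:  [0.49883345 0.08926973]
[ 0.5783519  -0.27418122  0.20161579]
```

Request:
jog_arm --pt "0.12 0.3 0 -0.7 100" --pt "0 0 1 0 100" --pt "0 0 1 0 100" --pt "0 0 1 0 100" --pt "0 0 1 0 100" --pt "0 0 0.8 0 100" --pt "0 0 0 0 100"

```text
time_s: 3.78
tool_pos: [0.5875, -0.2693, 0.0545]
tcp_rot: [0.602, 0.798, -0.002, -0.002]
force: [-0.4, 0.8, -0.9]
opening: 0.0921
```

```bash
python3 - <<'E'
import cell
print([ (x,getattr(cell,x)) for x in dir(cell) if 'pinch' in x.lower()])
s=cell.observe();print(s['tool_pos'],s['tcp_rot'],s['force'])
E
```

```text
[('pinch_z', -0.0187)]
[ 0.58748302 -0.26928338  0.05446909] [ 0.60200041  0.79848988 -0.00248602 -0.00179867] [-0.39116726  0.83658457 -0.86603131]
```

Request:
jog_arm --pt "0 0 0.8 0.35 100" --pt "0 0 0.72 0 100" --pt "0 0 0 0 100" --pt "0 0 0 0 0" --pt "0 0 0 0 0" --pt "0 0 0 0 0" --pt "0 0 0 0 0" --pt "0 0 0 0 0" --pt "0 0 0 0 0" --pt "0 0 0 0 0" --pt "0 0 0 0 0" --pt "0 0 0 0 0"

```text
time_s: 4.78
tool_pos: [0.5926, -0.2717, 0.0187]
tcp_rot: [0.61, 0.793, -0.001, 0.003]
force: [0.2, 0.2, -0.6]
opening: 0.0446
```

Request:
jog_arm --pt "0 0 0 0 70" --pt "0 0 0 0 70" --pt "0 0 0 0 70" --pt "0 0 0.4 0 70" --pt "0 0 0 0 70" --pt "0 0 0 0 70"

```text
time_s: 5.28
tool_pos: [0.5926, -0.2717, 0.0053]
tcp_rot: [0.61, 0.793, -0.001, 0.003]
force: [0.7, -0.2, 0.8]
opening: 0.0643
```

Request:
jog_arm --pt "0 0 0 0 0" --pt "0 0 0 0 0" --pt "0 0 0 0 0" --pt "0 0 0 0 0" --pt "0 0 0 0 0" --pt "0 0 0 0 0" --pt "0 0 -0.8 0 0" --pt "0 0 -1 0 0" --pt "0 0 -1 0 0" --pt "0 0 -1 0 0" --pt "0 0 -1 0 0" --pt "0 0 0 0 0"

```text
time_s: 6.28
tool_pos: [0.5898, -0.2697, 0.1519]
tcp_rot: [0.61, 0.793, -0.002, -0.001]
force: [1.5, 0.2, -0.4]
opening: 0.045
```

```bash
python3 - <<'E'
from h import *
s=observe();print(s['tool_pos'],s['tcp_rot'],s['opening'],s['force'])
k=K('wrist');I,D=get_image('wrist');np.savez('w3.npz',I=I,D=D,k=np.array(k,dtype=object));cv2.imwrite('pics/w3.png',I)
E
```

```text
[ 0.58978296 -0.26970893  0.15192022] [ 6.09602160e-01  7.92703937e-01 -2.27358396e-03 -7.10535236e-04] 0.04497045584401439 [ 1.52974219  0.20623639 -0.37800794]
```

View pics/w3.png

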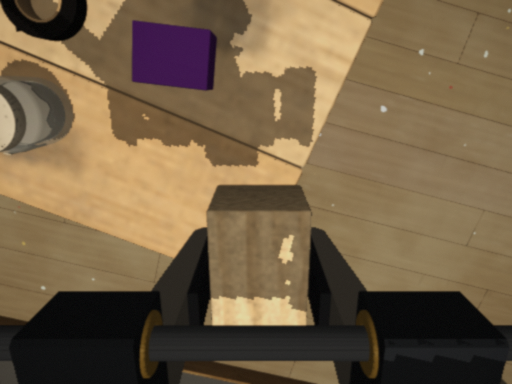

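The block is held flush between the jaws. Its far top edge runs (209,210)–(311,210).

```bash
python3 - <<'E'
from h import *
from scipy.spatial.transform import Rotation as Ro
s=observe();R=Ro.from_quat(s['tcp_rot']).as_matrix();print(R.round(3))
k=tuple(np.load('w3.npz',allow_pickle=True)['k'])
zt=s['tool_pos'][2]-.0053+.04
for h,pts in((zt,[(209,210),(311,210)]),(zt-.04,[(219,186),(300,186)])):
    for p in pts: print((R.T@(ray('',*p,h,k)-s['tool_pos'])*1000).round(1))
t=np.array([.498,.086,.152]);
d=np.array([-.0958,.0,0])
print('rot y angle',np.degrees(np.arctan2(R[1,1],R[0,1])),'shift',R.T@(t-s['tool_pos']))
E
```

```text
[[-0.257  0.966 -0.006]
 [ 0.966  0.257 -0.002]
 [-0.    -0.006 -1.   ]]
[ 30.8 -21.6 -34.6]
[ 30.9  22.5 -34.8]
[ 29.8 -21.7   5.4]
[29.8 22.5  5.2]
rot y angle 14.874399146398261 shift [ 0.36667743  0.00348828 -0.00267288]
```

Request:
jog_arm --pt "1 0 0 0 0" --pt "1 0 0 0 0" --pt "1 0 0 0 0" --pt "1 0 0 0 0" --pt "1 0 0 0 0" --pt "1 0 0 0 0" --pt "1 0 0 0 0" --pt "1 0 0 0 0" --pt "1 0 0 0 0" --pt "1 0 0 0 0" --pt "1 0 0 0 0" --pt "0 0 0 0 0" --pt "0 0 0 0.95 0" --pt "0 0 0 0.95 0" --pt "0 0 0 0.95 0" --pt "0 0 0 0.95 0" --pt "0 0 0 0 0"

```text
time_s: 7.75
tool_pos: [0.4875, 0.062, 0.131]
tcp_rot: [0.737, 0.676, -0.012, -0.008]
force: [0.2, -0.5, -1.0]
opening: 0.0452
```

```bash
python3 - <<'E'
from h import *
s=observe();print(s['tool_pos'],s['tcp_rot'],s['opening'],s['force'])
k=K('wrist');I,D=get_image('wrist');np.savez('w4.npz',I=I,D=D,k=np.array(k,dtype=object));cv2.imwrite('pics/w4.png',I)
E
```

```text
[0.48754605 0.06203329 0.13102013] [ 0.73700579  0.67573567 -0.01168359 -0.00820117] 0.04522877640801489 [ 0.17083991 -0.47818672 -1.02816793]
```

View pics/w4.png

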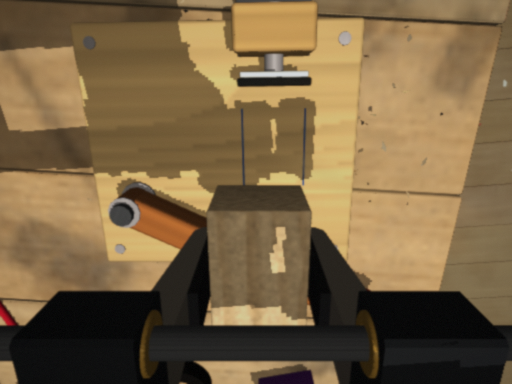

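The held block is over the board. The bay lines run (242,108)–(243,183) and (304,110)–(303,183), and the pad's front edge is at row ~82, columns 237–311. The bolt is at (124,213).

```bash
python3 - <<'E'
from h import *
from scipy.spatial.transform import Rotation as Ro
s=observe();Rt=Ro.from_quat(s['tcp_rot']).as_matrix();print(Rt.round(3))
k=tuple(np.load('w4.npz',allow_pickle=True)['k']);g=lambda u,v,h:ray('',u,v,h,k)[:2]
I=cv2.imread('pics/w4.png').astype(int);n=I[...,0]-I[...,2]
L=[]
for lo,hi in((234,252),(296,312)):
    p=[(lo+np.argmax(n[v,lo:hi]),v) for v in range(112,180)]
    w=np.array([g(*q,.015) for q in p],np.float32);vx,vy,x,y=cv2.fitLine(w,cv2.DIST_HUBER,0,.01,.01).ravel();a=np.degrees(np.arctan2(vy,vx))%180-90
    L.append((x,y));print('line',x,y,a)
for q in[(242,108),(304,109)]:print('end',g(*q,.015))
th=np.radians(-4.3);R=np.array([[np.cos(th),-np.sin(th)],[np.sin(th),np.cos(th)]])
p=g(122,213,.058);print('bolt',p)
f=lambda q:(R.T@(np.array(q)-p)*1000).round(1)
print('lines',f(L[0]),f(L[1]),'end',f(g(242,108,.015)),'screws',f(g(89,42,.015)),f(g(345,38,.015)),f(g(120,249,.015)))
print('pad top edge',f(g(238,78,.052)),f(g(311,78,.052)),'pad bottom',f(g(240,86,.016)),f(g(308,86,.016)))
m=np.mean(L,0);print('mid of lines',m,f(m))
E
```

```text
[[ 0.082  0.996 -0.029]
 [ 0.997 -0.082 -0.004]
 [-0.006 -0.028 -1.   ]]
line 0.47233242 0.09638987 -4.5283737
line 0.52405274 0.09216251 -4.375145
end [0.47509791 0.12759928]
end [0.5256523 0.1225057]
bolt [0.37777778 0.05916091]
lines [91.5 44.2] [143.4  43.9] end [91.9 75.5] screws [-27.4 127.4] [172.6 127.3] [-27.  -53.3]
pad top edge [92.5 98.5] [143.2  97.8] pad bottom [90.8 92.9] [145.3  92.2]
mid of lines [0.49819258 0.09427619] [117.4  44. ]
```

Request:
jog_arm --pt "0.45 0.13 0 0 0" --pt "0.44 0.14 0 0 0" --pt "0 0 0 0 0" --pt "0 0 0.5 0 0" --pt "0 0 0.5 0 0" --pt "0 0 0 0 0" --pt "0 0 0 0 0"

```text
time_s: 8.38
tool_pos: [0.499, 0.0915, 0.0988]
tcp_rot: [0.731, 0.682, -0.012, -0.008]
force: [0.1, 0.8, -0.1]
opening: 0.045
```

```bash
python3 - <<'E'
from h import *
from scipy.spatial.transform import Rotation as Ro
s=observe();R=Ro.from_quat(s['tcp_rot']).as_matrix();print(s['tool_pos'],R.round(3),s['force'],s['opening'],(R.T@(np.array([.4978,.088,.0303])-s['tool_pos'])*1000).round(1),np.degrees(np.arctan2(R[1,1],R[0,1])))
E
```

```text
[0.49897143 0.0915083  0.09876106] [[ 0.069  0.997 -0.028]
 [ 0.998 -0.069 -0.004]
 [-0.006 -0.028 -1.   ]] [ 0.0824093   0.75766462 -0.12395202] 0.04497221034595486 [-3.2  1.  68.5] -3.9424084495054617
```

Request:
jog_arm --pt "-0.11 0.04 0 0.1 0" --pt "0 0 0.8 0 0" --pt "0 0 0.8 0 0" --pt "0 0 0.5 0 0" --pt "0 0 0 0 0" --pt "0 0 0 0 0"

```text
time_s: 8.88
tool_pos: [0.5027, 0.0879, 0.0386]
tcp_rot: [0.734, 0.679, -0.009, -0.006]
force: [0.4, -0.4, 0.2]
opening: 0.0451
```

Request:
jog_arm --pt "0 -0.16 0 0 0" --pt "0 0 0.2 0 0" --pt "0 0 0.15 0 0" --pt "0 0 0 0 0" --pt "0 0 0 0 0"

```text
time_s: 9.3
tool_pos: [0.5, 0.0885, 0.0315]
tcp_rot: [0.734, 0.679, -0.006, -0.004]
force: [-0.1, -0.6, -0.9]
opening: 0.0447
```

Request:
jog_arm --pt "0 -0.09 0 0 0" --pt "0 0 0.15 0 0" --pt "0 0 0.12 0 0" --pt "0 0 0 0 0" --pt "0 0 0 0 0"

```text
time_s: 9.72
tool_pos: [0.4975, 0.0888, 0.0234]
tcp_rot: [0.734, 0.679, -0.006, -0.004]
force: [0.1, -0.5, 0.4]
opening: 0.045
```

Request:
jog_arm --pt "0 0 0.08 0 0" --pt "0 0 0.05 0 0" --pt "0 0 0 0 0" --pt "0 0 0 0 0"

```text
time_s: 10.05
tool_pos: [0.4975, 0.0889, 0.0195]
tcp_rot: [0.734, 0.679, -0.006, -0.004]
force: [-1.3, 0.0, 1.3]
opening: 0.045
```

Request:
jog_arm --pt "0 0 0 0 75" --pt "0 0 0 0 75" --pt "0 0 0 0 75" --pt "0 0 0 0 75" --pt "0 0 -0.5 0 75" --pt "0 0 -1 0 75" --pt "0 0 -1 0 75" --pt "0 0 -1 0 75" --pt "0 0 -1 0 75" --pt "0 0 0 0 75"

```text
time_s: 10.88
tool_pos: [0.4977, 0.0888, 0.1575]
tcp_rot: [0.734, 0.679, -0.008, -0.006]
force: [0.9, -0.3, 0.3]
opening: 0.0689
```

```bash
python3 - <<'E'
from h import *
s=observe();print(s['tool_pos'],s['tcp_rot'],s['force'])
k=K('wrist');I,D=get_image('wrist');np.savez('w5.npz',I=I,D=D,k=np.array(k,dtype=object));cv2.imwrite('pics/w5.png',I)
E
```

```text
[0.49765174 0.08875404 0.15746359] [ 0.73373276  0.67936119 -0.0083628  -0.00588854] [ 0.86370596 -0.28522914  0.32670182]
```

View pics/w5.png

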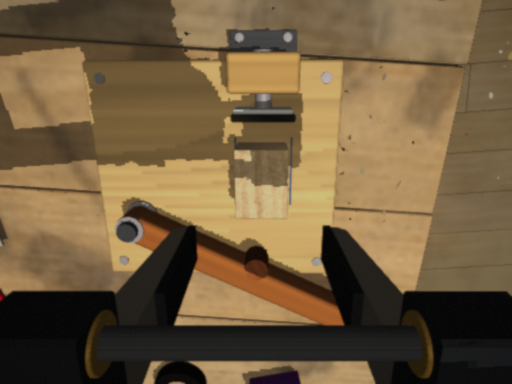

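The block stands in the bay. Its top face spans columns 235–288, rows 152–218, and the lines are visible at (236,140) and (291,140–205).

```bash
python3 - <<'E'
from h import *
k=tuple(np.load('w5.npz',allow_pickle=True)['k']);g=lambda u,v,h:ray('',u,v,h,k)[:2]
S={(-27,127.4):(99,78),(173,127.4):(327,78),(-27,-53):(124,260),(173,-53):(317,262)} # screws, relative
J=np.array([[-25,130-3+3],[175,130],[-25,-50],[175,-50]])/1000
W=np.array([g(*p,.015) for p in S.values()]);th,R,t=fit(J,W);print(np.degrees(th),t,((W-J@R.T-t)*1000).round(1))
f=lambda u,v,h:(R.T@(g(u,v,h)-t)*1000).round(1)
for p in[(235,152),(288,152),(288,218),(236.5,218)]:print('blk',f(*p,.055))
for p in[(236,138),(292,138),(290.5,204)]:print('line',f(*p,.015))
print('pad',f(232,122,.017),f(295,122,.017),'top',f(232,110,.052),f(295,109,.052),'bolt',f(129,230,.058),'nose tip',f(255,247,.034))
print('red',[ (R@[.225*np.cos(a),.225*np.sin(a)]+t).round(4) for a in(-.45,0)], observe()['joint_pos'])
I=cv2.imread('pics/w5.png')
E
```

```text
-4.311287767557078 [0.37554287 0.0563052 ] [[-0.5  0.2]
 [ 0.1 -0.3]
 [ 0.2  0.2]
 [ 0.2 -0.1]]
blk [97. 72.]
blk [140.1  72.1]
blk [141.4  14.6]
blk [97.  14.3]
line [94.5 77.3]
line [146.1  77.4]
line [146.4  13. ]
pad [91.4 92.1] [148.2  92.1] top [ 95.1 105.2] [145.  105.9] bolt [3.4 3.6] nose tip [112.2 -24. ]
red [array([ 0.5702, -0.0565]), array([0.5999, 0.0394])] [1.72959566e-01 2.48755085e-01 1.92902038e+00 9.15910174e-04
 9.86194953e-01 2.49339080e-01]
```

Request:
jog_arm --pt "-0.9 0.25 0 0 0" --pt "-0.9 0.25 0 0 0" --pt "-0.9 0.25 0 0 0" --pt "-0.9 0.25 0 0 0" --pt "-0.9 0.25 0 0 0" --pt "-0.9 0.25 0 0 0" --pt "-0.9 0.25 0 0 0" --pt "0 0 0 0 0" --pt "0 0 0 -0.8 0" --pt "0 0 0 -0.8 0" --pt "0 0 0 -0.8 0" --pt "0 0 0 0 0" --pt "0 0 0 0 0"

```text
time_s: 12.02
tool_pos: [0.5277, -0.1102, 0.1395]
tcp_rot: [0.656, 0.755, -0.012, -0.015]
force: [-0.9, 0.4, 0.9]
opening: 0.0003
```

Request:
jog_arm --pt "0 0 0.9 0 0" --pt "0 0 0.9 0 0" --pt "0 0 0.9 0 0" --pt "0 0 0.6 0 0" --pt "0 0 0 0 0" --pt "0 0 0 0 0"

```text
time_s: 12.52
tool_pos: [0.5233, -0.1074, 0.0358]
tcp_rot: [0.66, 0.751, -0.012, -0.015]
force: [-0.2, -0.3, 0.7]
opening: 0.0003
```

```bash
cat >> h.py <<'E'
from scipy.spatial.transform import Rotation as Ro
th0=np.radians(-4.3);o=np.array([.3755,.0563]);RJ=np.array([[np.cos(th0),-np.sin(th0)],[np.sin(th0),np.cos(th0)]])
def st():
    s=observe();R=Ro.from_quat(s['tcp_rot']).as_matrix();F=s['force'][:2]
    c=s['tool_pos']+R@[.010,.018,0]
    j=RJ.T@(c[:2]-o);th=np.arctan2(j[1],j[0])+np.arcsin(min(1,.013/np.hypot(*j)));r=np.hypot(*j)
    print('t',s['time_s'],'tcp',s['tool_pos'].round(4),'yaw',np.degrees(np.arctan2(R[1,1],R[0,1])).round(2),'tilt',R[:2,2].round(3),'F',s['force'].round(2),'corner jig',(j*1000).round(1),'r',r.round(4),'arm angle if touching',th.round(4),'Fn',(RJ.T@F).round(2))
    return s,R
E
python3 -c "from h import *;st()"
```

```text
t 12.5167 tcp [ 0.5233 -0.1074  0.0358] yaw 7.35 tilt [-0.039  0.002] F [-0.24 -0.29  0.69] corner jig [ 175.3 -138.7] r 0.2236 arm angle if touching -0.6113 Fn [-0.22 -0.31]
```

Request:
jog_arm --pt "0.33 0.41 0.25 0 0" --pt "0.33 0.41 0 0 0" --pt "0.36 0.26 0 0 0" --pt "0.38 0.24 0 0 0"

```text
time_s: 12.85
tool_pos: [0.5599, -0.0604, 0.0289]
tcp_rot: [0.662, 0.75, -0.013, -0.014]
force: [-1.7, -11.3, -7.2]
opening: 0.0005
```

```bash
python3 -c "from h import *;st()"
```

```text
t 12.85 tcp [ 0.5599 -0.0604  0.0289] yaw 7.14 tilt [-0.038 -0.002] F [ -1.67 -11.32  -7.16] corner jig [208.2 -89.2] r 0.2265 arm angle if touching -0.3473 Fn [ -0.82 -11.41]
```

Request:
jog_arm --pt "0.39 0.22 0 0 0" --pt "0.4 0.2 0 0 0" --pt "0.3 0.13 0 0 0" --pt "0 0 0 0 0"

```text
time_s: 13.18
tool_pos: [0.5756, -0.0244, 0.0295]
tcp_rot: [0.66, 0.751, -0.017, -0.01]
force: [-2.6, -7.2, -3.8]
opening: 0.0004
```

```bash
python3 -c "from h import *;st()"
```

```text
t 13.1833 tcp [ 0.5756 -0.0244  0.0295] yaw 7.43 tilt [-0.038 -0.012] F [-2.62 -7.21 -3.84] corner jig [221.2 -52. ] r 0.2272 arm angle if touching -0.1736 Fn [-2.08 -7.38]
```

Request:
jog_arm --pt "0.2 0.07 0 0 0" --pt "0.2 0.07 0 0 0" --pt "0.2 0.06 0 0 0" --pt "0.2 0.06 0 0 0"

```text
time_s: 13.52
tool_pos: [0.582, -0.0003, 0.0299]
tcp_rot: [0.658, 0.753, -0.021, -0.007]
force: [-1.2, -11.8, -6.8]
opening: 0.0004
```

```bash
python3 -c "from h import *;st()"
```

```text
t 13.5167 tcp [ 5.82e-01 -3.00e-04  2.99e-02] yaw 7.7 tilt [-0.039 -0.022] F [ -1.18 -11.79  -6.77] corner jig [225.7 -27.4] r 0.2273 arm angle if touching -0.0636 Fn [ -0.29 -11.85]
```

Request:
jog_arm --pt "0.18 0.04 0 0 0" --pt "0.18 0.04 0 0 0" --pt "0.18 0.04 0 0 0"

```text
time_s: 13.77
tool_pos: [0.5848, 0.0157, 0.0302]
tcp_rot: [0.657, 0.754, -0.024, -0.005]
force: [-0.6, -10.8, -8.2]
opening: 0.0004
```

```bash
python3 -c "from h import *;st()"
```

```text
t 13.7667 tcp [0.5848 0.0157 0.0302] yaw 7.87 tilt [-0.039 -0.029] F [ -0.59 -10.84  -8.19] corner jig [227.2 -11.2] r 0.2275 arm angle if touching 0.008 Fn [  0.22 -10.86]
```

Request:
jog_arm --pt "0.11 0.02 0 0 0" --pt "0.11 0.02 0 0 0"

```text
time_s: 13.93
tool_pos: [0.5856, 0.0223, 0.0303]
tcp_rot: [0.656, 0.755, -0.026, -0.004]
force: [-0.6, -10.1, -7.9]
opening: 0.0001
```

Request:
jog_arm --pt "0.1 0.01 0 0 0"

```text
time_s: 14.02
tool_pos: [0.5858, 0.0251, 0.0304]
tcp_rot: [0.655, 0.755, -0.027, -0.003]
force: [0.3, -11.3, -7.0]
opening: 0.0007
```

```bash
python3 -c "from h import *;st()"
```

```text
t 14.0167 tcp [0.5858 0.0251 0.0304] yaw 8.06 tilt [-0.04  -0.037] F [  0.28 -11.34  -7.02] corner jig [227.5  -1.7] r 0.2275 arm angle if touching 0.0496 Fn [  1.13 -11.29]
```

Request:
jog_arm --pt "0.08 0.01 0 0 0"

```text
time_s: 14.1
tool_pos: [0.5861, 0.0274, 0.0305]
tcp_rot: [0.655, 0.755, -0.028, -0.002]
force: [-0.6, -10.1, -6.1]
opening: 0.0004
```

Request:
jog_arm --pt "0.07 0.01 0 0 0"

```text
time_s: 14.18
tool_pos: [0.5862, 0.0292, 0.0306]
tcp_rot: [0.654, 0.756, -0.029, -0.002]
force: [-0.0, -11.0, -7.9]
opening: 0.0002
```

Request:
jog_arm --pt "0.06 0.01 0 0 0"

```text
time_s: 14.27
tool_pos: [0.5863, 0.0308, 0.0306]
tcp_rot: [0.654, 0.756, -0.03, -0.001]
force: [0.0, -10.9, -7.3]
opening: 0.0002
```

Request:
jog_arm --pt "0.06 0.01 0 0 0"

```text
time_s: 14.35
tool_pos: [0.5864, 0.0323, 0.0307]
tcp_rot: [0.653, 0.756, -0.032, -0.001]
force: [-0.4, -11.3, -7.8]
opening: 0.0005
```

Request:
jog_arm --pt "0.05 0.01 0 0 0"

```text
time_s: 14.43
tool_pos: [0.5866, 0.0335, 0.0308]
tcp_rot: [0.653, 0.757, -0.033, -0.0]
force: [-0.2, -10.7, -7.4]
opening: 0.0004
```

```bash
python3 - <<'E'
from h import *
st()
k=K('wrist');I,D=get_image('wrist');np.savez('w6.npz',I=I,D=D,k=np.array(k,dtype=object));cv2.imwrite('pics/w6.png',I)
E
```

```text
t 14.4333 tcp [0.5866 0.0335 0.0308] yaw 8.34 tilt [-0.043 -0.05 ] F [ -0.2  -10.67  -7.35] corner jig [227.5   6.8] r 0.2276 arm angle if touching 0.087 Fn [  0.6  -10.65]
```

View pics/w6.png

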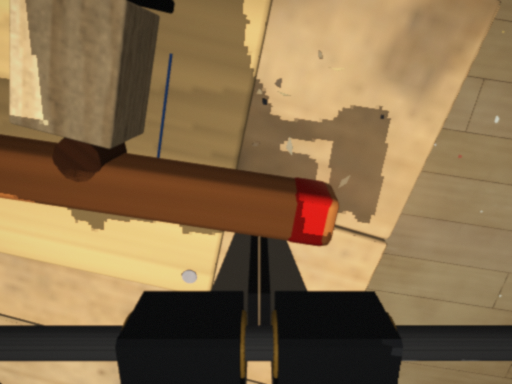

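```bash
python3 - <<'E'
from h import *
k=tuple(np.load('w6.npz',allow_pickle=True)['k']);g=lambda u,v,h:(RJ.T@(ray('',u,v,h,k)[:2]-o)*1000).round(1)
print('blk near',g(12,122,.055),g(108,147,.055),'right edge',g(128,0,.055),'line',g(170,55,.015),g(160,157,.015))
print('padtop corner',g(173,10,.052),'red end',g(327,243,.049),g(335,190,.049),'bar far edge',g(150,158,.049),g(290,176,.049),'nose',g(78,160,.034))
E
```

```text
blk near [93.8 37. ] [135.7  35.7] right edge [139.2  94.3] line [145.4  77.5] [147.   23.5]
padtop corner [155.5  94.9] red end [242.   10.9] [237.8  37.9] bar far edge [152.4  33. ] [216.2  39.6] nose [111.5  18.3]
```

Request:
jog_arm --pt "0.05 0.01 0 0 0"

```text
time_s: 14.57
tool_pos: [0.5866, 0.0347, 0.0308]
tcp_rot: [0.653, 0.757, -0.034, 0.0]
force: [0.4, -12.6, -6.4]
opening: 0.0004
```

Request:
jog_arm --pt "0.05 0.01 0 0 0"

```text
time_s: 14.65
tool_pos: [0.5866, 0.0357, 0.0308]
tcp_rot: [0.652, 0.757, -0.035, 0.001]
force: [-0.7, -12.1, -7.3]
opening: 0.0009
```

Request:
jog_arm --pt "0.05 0.01 0 0 0"

```text
time_s: 14.73
tool_pos: [0.5866, 0.0364, 0.0309]
tcp_rot: [0.652, 0.758, -0.037, 0.002]
force: [0.4, -13.8, -6.7]
opening: 0.0009
```

Request:
jog_arm --pt "0.06 0.01 0 0 0"

```text
time_s: 14.82
tool_pos: [0.5867, 0.0373, 0.0309]
tcp_rot: [0.651, 0.758, -0.039, 0.003]
force: [0.0, -15.0, -6.7]
opening: 0.0004
```

Request:
jog_arm --pt "0.06 0.01 0 0 0"

```text
time_s: 14.9
tool_pos: [0.5867, 0.038, 0.0309]
tcp_rot: [0.651, 0.758, -0.04, 0.003]
force: [0.5, -14.9, -7.2]
opening: 0.0004
```

Request:
jog_arm --pt "0.06 0.01 0 0 0"

```text
time_s: 14.98
tool_pos: [0.5867, 0.0386, 0.031]
tcp_rot: [0.65, 0.759, -0.042, 0.004]
force: [-0.0, -16.5, -7.4]
opening: 0.0002
```

Request:
jog_arm --pt "0.06 0.01 0 0 0"

```text
time_s: 15.07
tool_pos: [0.5867, 0.0391, 0.0311]
tcp_rot: [0.65, 0.759, -0.044, 0.005]
force: [1.0, -16.3, -7.2]
opening: 0.0008
```

```bash
python3 -c "from h import *;s,R=st();print(s['ft_torque'],s['joint_pos'])"
```

```text
t 15.0667 tcp [0.5867 0.0391 0.0311] yaw 8.75 tilt [-0.049 -0.073] F [  0.96 -16.34  -7.22] corner jig [227.1  12.4] r 0.2275 arm angle if touching 0.1118 Fn [  2.19 -16.22]
[-2.90361031 -0.08052004 -0.04331747] [ 0.10527459  0.55074598  1.79941945 -0.09017597  0.8498821   0.01207699]
```

Request:
jog_arm --pt "-0.4 -0.08 0 0 0" --pt "-0.6 -0.1 0 0 0" --pt "-0.5 0 0 0 0" --pt "0 0 -0.5 0 0" --pt "0 0 -1 0 0" --pt "0 0 -1 0 0" --pt "0 0 -1 0 0" --pt "0 0 -1 0 0" --pt "0 0 -0.5 0 0" --pt "0 0 0 0 0"

```text
time_s: 15.9
tool_pos: [0.6039, 0.0081, 0.1985]
tcp_rot: [0.65, 0.759, -0.039, 0.009]
force: [0.7, -0.1, 0.4]
opening: 0.0001
```

```bash
python3 -c "from h import *;s,R=st()"
```

```text
t 15.9 tcp [0.6039 0.0081 0.1985] yaw 8.76 tilt [-0.036 -0.071] F [ 0.69 -0.12  0.42] corner jig [246.6 -17.2] r 0.2472 arm angle if touching -0.0169 Fn [ 0.7  -0.07]
```

Request:
jog_arm --pt "0.2 -0.85 0 0 0" --pt "0.2 -0.85 0 0 0" --pt "0.2 -0.85 0 0 0" --pt "0.2 -0.85 0 0 0" --pt "0 0 0 0 0" --pt "0 0 0 0 0"

```text
time_s: 16.4
tool_pos: [0.4991, 0.0178, 0.2019]
tcp_rot: [0.65, 0.759, -0.035, 0.012]
force: [1.2, -0.7, -0.2]
opening: 0.0004
```

```bash
python3 - <<'E'
from h import *
st()
k=K('wrist');I,D=get_image('wrist');np.savez('w7.npz',I=I,D=D,k=np.array(k,dtype=object));cv2.imwrite('pics/w7.png',cv2.resize(I,(800,600),interpolation=2))
E
```

```text
t 16.4 tcp [0.4991 0.0178 0.2019] yaw 8.72 tilt [-0.028 -0.069] F [ 1.17 -0.7  -0.17] corner jig [141.4 -15.4] r 0.1422 arm angle if touching -0.0166 Fn [ 1.22 -0.61]
```

View pics/w7.png

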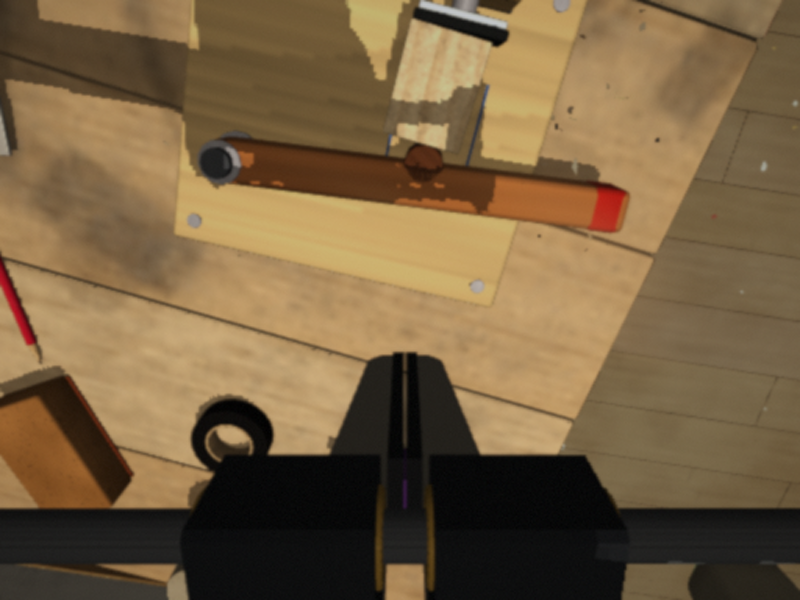

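The clamp holds with the hand away: the nose at (424,158) is on the block and the block's far end is on the pad at (460,22). I'll check the block's offset and squareness numerically from depth.

```bash
python3 - <<'E'
from h import *
z=np.load('w7.npz',allow_pickle=True);k=tuple(z['k']);f,cx,cy,T=k;D=z['D']
v,u=np.mgrid[:384,:512];P=np.stack([(u-cx)/f*D,(v-cy)/f*D,D],-1)@T[:3,:3].T+T[:3,3]
g=lambda u,v,h:(RJ.T@(ray('',u*.64,v*.64,h,k)[:2]-o)*1000).round(1)
W=np.array([ray('',a*.64,b*.64,.015,k)[:2] for a,b in[(562,5),(194,220),(478,286)]])
J=np.array([[175,130],[-25,-50],[175,-50]])/1000;th,R,t=fit(J,W);print('jig',np.degrees(th),t,((W-J@R.T-t)*1000).round(1))
Q=(P[...,:2]-t)@R*1000;Z=P[...,2]*1000
m=(Z>49)&(Z<60)&(Q[...,0]>85)&(Q[...,0]<155)&(Q[...,1]>30)&(Q[...,1]<105)
c=max(cv2.findContours(m.astype(np.uint8),0,1)[0],key=cv2.contourArea).reshape(-1,2)
w=np.array([R.T@(ray('',a,b,.055,k)[:2]-t)*1000 for a,b in c],np.float32);r=cv2.minAreaRect(w);print('block rect',r,np.median(Z[m]),m.sum())
for lo in range(40,100,8):
    s=w[(w[:,1]>=lo)&(w[:,1]<lo+8)]
    if len(s)>1:print(lo,s[:,0].min().round(1),s[:,0].max().round(1))
print('y range',w[:,1].min(),w[:,1].max())
h=lambda u,v,z:(R.T@(ray('',u*.64,v*.64,z,k)[:2]-t)*1000).round(1)
print('bar far edge',h(260,138,.049),h(390,157,.049),h(600,184,.049),'nose L,R',h(405,152,.045),h(443,156,.045),'pad top front',h(415,18,.052),h(503,43,.052))
B=cv2.resize(z['I'][:130,225:355],(780,780),interpolation=2);cv2.imwrite('pics/w7c.png',B[:600])
E
```

```text
jig -4.428339114390632 [0.37560168 0.05650061] [[-0.2 -0.8]
 [-0.2  0.1]
 [ 0.4  0.6]]
block rect ((117.40430450439453, 71.531494140625), (67.77711486816406, 51.571441650390625), 87.7011947631836) 54.21469767591386 4481
40 90.4 135.2
48 90.7 135.5
56 91.1 135.8
64 91.3 136.0
72 91.7 136.4
80 92.0 136.9
88 92.4 137.2
96 92.6 144.5
y range 37.68479 104.6397
bar far edge [21.5 19. ] [97.5 26.1] [220.5  39.6] nose L,R [105.3  30.5] [127.6  33.4] pad top front [94.9 99.4] [143.5  98.2]
```

View pics/w7c.png

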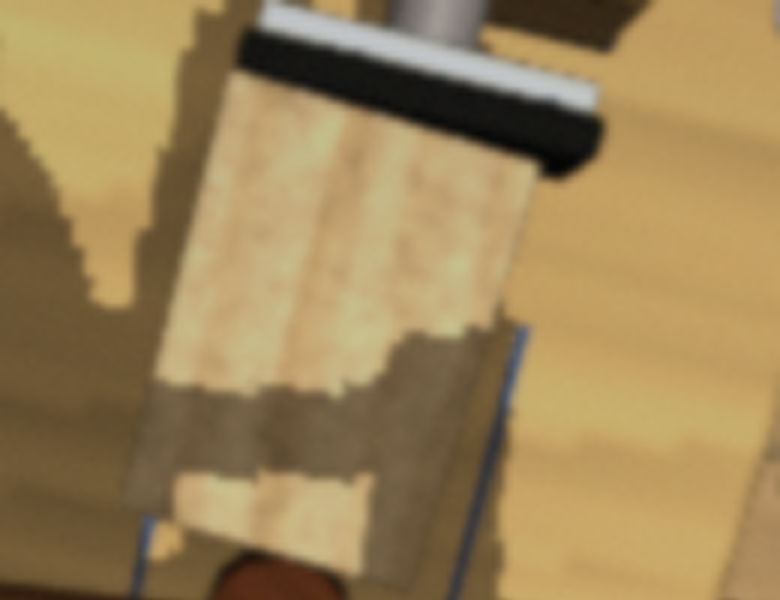

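```bash
python3 -c "
from h import *
I,D=get_image('top');P=dep('top',D);print({n:P[v,u].round(3).tolist() for n,(u,v) in dict(tape=(295,250),jar=(337,245),tin=(161,157)).items()})
print(job_done())"
```

```text
{'tape': [0.368, -0.148, 0.023], 'jar': [0.376, -0.26, 0.08], 'tin': [0.657, 0.256, 0.028]}
the job is handed in; nothing more can be done
None
```

The block is clamped in the jig at about 9–10 N with the hand clear, and the job is handed in at about 16.5 s. One check is slightly off: the block sits about 4 mm off the pad's centre.

**What I did:**
- I stood the block in the bay about 1 mm off the middle of the lines, parallel to them, and let go.
- I then pushed the red end round. The nose slid the block onto the pad, and I felt contact at an arm angle of about 0.075 rad, which puts the pad face at about y 94 mm.

**What the last checks showed:**
- **Squeeze:** the push rose from about 10.9 N sliding to about 16.3 N. That gives about 9.5 N by force and about 9 N by pad travel, never near 20 N.
- **Squareness:** after I withdrew, the close picture shows the block flush on the pad with the nose against its near face.
- **Bystanders:** the top view shows the tape, jar and tin within a few millimetres of where they started, level with the depth noise.

**What disagreed:**
- **Sideways drift:** the slide dragged the block towards the pivot. Its middle ended about 4 mm from the pad's centre and an estimated 2–4 mm from the nose. I left it, because mending it would have meant unclamping.
- **Block angle:** the depth outline suggested about 2° of yaw, while the close crop shows the block flush.
- **Hand tilt:** the gripper tilted by up to about 5° during the push, which the jog moves cannot correct.

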